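# Load a whetstone stick into its spring-jaw holder and close the retaining rail

### The job

Load the loose whetstone stick into the channel of the sharpening holder: push its end against the spring jaw, lower it flat to the channel floor behind the end stop and ease it back until it rests against the stop, then slide the retaining rail fully home over its tail and let go. The stone is brittle, so load it gently: do not drive the jaw onto its hard stop, drop the stone or let the spring snap it back. Leave everything else on the worktop where it is.

Things in the scene. Friction and masses are not known exactly. Their poses are not given: they have to be found in the camera images.
- holder: Sharpening holder, fixed: wooden base 296 x 90 x 10 mm. Origin on the worktop under the channel's nominal centre; x along the channel to the spring jaw, y across, z up; turned about z only. A tray on it carries channel, stop, jaw and rail; it is clamped anywhere up to 15 mm either way along x from nominal: this shift is not measured and applies to all four points below. It does not give.
- channel (a point): Nominal centre of the channel floor, 18 mm above the worktop (axes as the holder). Open-topped channel 25 mm wide; side walls from x -65 to 65 mm, flared at the top to 30 mm, 12 mm high above the floor, 37 mm over their outsides. Free length stop to jaw 110 mm, 10 mm less than the stone. The seated stone's centre is 15 mm above this point (tray shift along x apart).
- end_stop (a point): Nominal middle of the top inner edge of the low end stop closing the channel's -x end: 8 mm high above the channel floor, 6 mm thick (holder x -60 to -66 mm). The seated stone's tail rests on its inner face.
- jaw_face (a point): Nominal middle of the free jaw's face, at the channel's +x end (holder x 50 mm), looking to -x. Steel block 21 mm wide, from 1 to 26 mm above the channel floor. It slides to +x: 3.2 N to start it, then 0.4 N more per mm, hard stop at 14 mm. A seated stone holds it 10 mm back. More than 15 N between stone and jaw chips the stone.
- rail_tab (a point): Nominal centre of the rail's grip tab when the rail is fully open (holder x -132 mm); the tab moves +x by joint rail. Grey upright block 22 (x) x 14 (y) x 26 mm, 59 to 85 mm above the worktop, on a steel bridge: bar 16 (x) x 60 (y) mm, underside 51 mm above the worktop (3 mm over a seated stone), legs 4 mm thick, 30 mm long at y +-28 mm.
- stone_mid (a point): Centre (half-way up, 15 mm above its underside) of the whetstone stick, a plain straight bar 120 (x) x 20 (y) x 30 (z) mm; lower half darker, about 0.16 kg; either end may go first. Brittle: it chips if its contact forces with the holder (jaw, stop, floor, walls added up; about 16 N at rest when seated) exceed 35 N.
- rail (a joint): Retaining rail slide in m: 0 fully open (away from the channel), 0.084 fully closed against its stop over the stone's tail. Moves along the holder's +x; stiff, needs about 4 N and stays where it is left.
- truing_block: Bystander: short grey stone block 75 x 34 x 22 mm. Origin under its centre.
- spoon: Bystander: spoon, 150 mm long. Origin on its underside.
- mug: Bystander: mug, 80 mm wide, 90 mm high, handle at +y. Origin under its centre.
- tub: Bystander: open clear plastic tub 170 x 130 x 70 mm. Origin under its centre.
There are look-alikes about, which are no part of the job. What is meant by the part that bears stone_mid is not brown or green, and is the smaller of those in its own colour.

How it is judged:
By the outcome, as a careful person would: the job done as asked, in the order asked, and still so for the second after the job is handed in, with the robot touching nothing.
It also fails if it takes over 72 s, if anything falls off the work surface, if the arm or the gripper's body presses on something with over 40 N, if the wrist force passes 120 N, or if a joint passes its speed limit or range.

### The arm

A 6-joint arm with a two-finger parallel gripper is mounted at the origin on the work surface. World frame = base frame: x ahead of the robot, y to its left, z up, the work surface at z = 0. Lengths are in m, angles in rad, forces in N, time in s.
With the tool pointing down it reaches from about 0.35 to 0.975 m from the base axis. Payload 17.4 kg.
Tool frame: the origin (TCP) lies midway between the tips of the shut fingers; the grasp point (between the pads) lies 19 mm behind it; z points along the fingers, y is the direction in which the jaws open and shut (so a half turn about z gives the same grasp; the last joint's range is limited). The gripper opens to 85 mm and grips with 20 to 120 N. Pads are 22 mm wide; open, the fingers measure 114 mm over their backs; the gripper's body (76 mm by 85 mm) begins 54 mm behind the grasp point. The pads swing forward as they close: fully open they stand 13 mm farther back than shut.
Start: joints at [-1.204, 0.116, 1.442, -0, 1.584, -0.038], TCP at [0.266, -0.62, 0.231] pointing down, gripper open.
Joint ranges: [-2.83, 2.83], [-0.83, 2.19], [0.07, 2.5], [-1.14, 4.28], [0.01, 3], [-2.97, 2.97]. Speed limits (rad/s): [1.89, 1.89, 2.22, 3.14, 3.14, 3.14].

### API

Orientations are given as [roll, pitch, yaw] about the fixed x, y, z axes, in that order (R = Rz(yaw) Ry(pitch) Rx(roll)).
In Python, from cell import status, optics, order gives the robot as it stands.
- The arm moves only by the shell command python3 -m crank 'ROWS' [FORCE]. ROWS is a JSON object of lists of equal length, an entry for each row: "travel": the shift along the tool's x, y, z in mm, a list of three; "roll": the turn about the tool's z in degrees; "claw": the opening, from 0 (shut) to 1 (fully open). A call has 1 to 12 rows; each row is the pose to reach, as a shift and turn from the pose commanded when the call began, along the tool's axes at that moment; what a row does not reach only later rows make up. A row lasts 1/8 s, in which the tool goes at most 62.5 mm and 10.7 degrees, less where a joint would pass 70% of its speed; a pose out of reach is approached as far as the arm can. A call with a gripper value outside its range is refused whole. The fingers move at their own pace and stop on an object; FORCE is the grip in N (left out, the last holds). Time passes only in rows, so rows that repeat a pose let the fingers close. It gives the time, the measured TCP pose, the force and the opening at its end, in the units of the state.
- status.read_state(): the state, without advancing time (a new reading comes with each control period).
- optics.camera(name): name is "scene" or "top" or "wrist"; returns the picture (480x640x3 uint8, red, green, blue); there is no depth.
- optics.camera_params(name): a dict with "fov_y" (degrees; the focal length in pixels is half the picture's height over the tangent of half this angle, whatever the lens; pixels are square), "cx", "cy" (the principal point, pixels), "rvec" (rotation vector, rad) and "tvec" (3), from world to camera coordinates, as OpenCV has them. Camera axes: x right, y down, z forward; pixel columns grow to the right and rows downward; lengths in m; the calibration is good to about 2 mm. A picture is of the moment at which its call begins: read the wrist's pose just before it. camera_params takes no time and is no camera call; for the wrist camera it gives the pose at the moment of the call.
- order.hand_in(): hands the job in, once; it reports no verdict.
The state is a dict: "clock": time; "q": joint angles; "qvel": joint speeds; "effort": joint torques, N m; "ee_pos": TCP position; "tool_rot": TCP orientation; "contact_force": force on the tool from outside, world axes, zero at the start; "ft_torque": the same for the moment, N m; "gripper_width": opening from 0.0 (shut) to 1.0 (fully open).
Only numpy, scipy, OpenCV 4.12 (cv2) and the standard library are available. Lean on these libraries where they do the work, as an engineer would, in place of code of your own. Each camera call takes 0.05 s, during which the arm holds its last target. There are 200 camera calls.

## Working session

There is one attempt and no reset: what is moved stays moved. The work goes in short steps, Python scripts to look and compute and a shell command to move; the robot and the scene stay as the last step left them, time stands still between calls to the robot, and variables do not carry over. Pictures are saved under pics/ and viewed, about 8 in all and at most 12, crops included, and the job is handed in when it is done.

```bash
ls; mkdir -p pics
python3 - <<'E'
from cell import status, optics, order
import cv2,numpy as np
s=status.read_state(); print(s)
for n in("scene","top","wrist"):
    print(n,optics.camera_params(n))
a=optics.camera("scene");b=optics.camera("top")
cv2.imwrite("pics/scene.png",a[:,:,::-1]);cv2.imwrite("pics/top.png",b[:,:,::-1])
E
```

```text
pics
{'clock': 0.0, 'q': array([-1.20378081e+00,  1.16502473e-01,  1.44224024e+00, -1.07767713e-05,
        1.58401752e+00, -3.77692861e-02]), 'qvel': array([ 1.13867798e-03, -1.54152447e-05, -7.72229041e-05, -1.22436198e-03,
       -1.41866406e-03, -6.25462141e-05]), 'effort': array([ 4.27629857e-04, -7.31991148e+01, -6.32494068e+01,  6.37584935e-05,
        6.22016581e-03, -9.82310553e-06]), 'ee_pos': array([ 0.26577063, -0.62027493,  0.2305666 ]), 'tool_rot': array([-3.14042550e+00, -3.33197789e-05,  4.04784652e-01]), 'contact_force': array([-0.49793123,  0.07493048, -0.51901231]), 'ft_torque': array([-0.0070708 , -0.03962   , -0.02353248]), 'gripper_width': 1.0008515309859445}
scene {'fov_y': 48.6512501722234, 'cx': 315.16417535750537, 'cy': 234.937394748363, 'rvec': array([ 1.69895088,  1.56525085, -0.84777348]), 'tvec': array([-0.01647984, -0.19844024,  1.83144067])}
top {'fov_y': 50.54522350306977, 'cx': 321.47960812508614, 'cy': 237.65210343942047, 'rvec': array([ 2.19419276, -2.180241  ,  0.09211351]), 'tvec': array([-0.0283468 ,  0.43644631,  1.42270812])}
wrist {'fov_y': 66.69619400064519, 'cx': 323.5733922399133, 'cy': 240.8892853912015, 'rvec': array([-2.38087486,  1.56820275,  0.26621049]), 'tvec': array([-0.67491714, -0.04331402,  0.38073195])}
```

View pics/top.png

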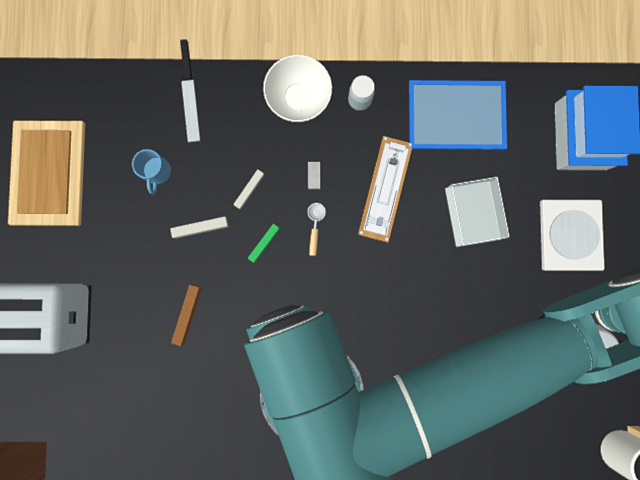

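View pics/scene.png

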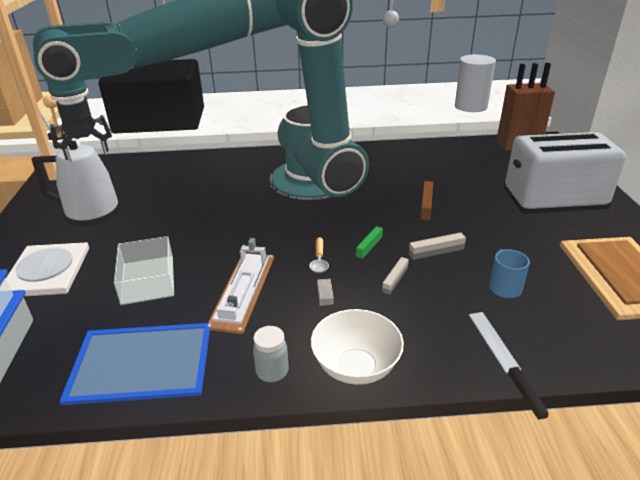

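The top view shows two off-white sticks at about (249,189), the shorter one, and (199,227), the longer one. The holder is at (385,190), with its ends at (400,140) and (373,240). Next I'll measure these and zoom in.

```bash
cat > h.py <<'E'
import cv2,numpy as np
from cell import status,optics
def ray(p,uv):
    f=240/np.tan(np.radians(p["fov_y"])/2);R=cv2.Rodrigues(p["rvec"])[0]
    d=np.c_[(np.atleast_2d(uv)-[p["cx"],p["cy"]])/f,np.ones(len(np.atleast_2d(uv)))]@R
    return -R.T@p["tvec"],d
def onz(p,uv,z):
    c,d=ray(p,uv); return c+d*((z-c[2])/d[:,2])[:,None]
def proj(p,X):
    f=240/np.tan(np.radians(p["fov_y"])/2);K=np.array([[f,0,p["cx"]],[0,f,p["cy"]],[0,0,1]])
    return cv2.projectPoints(np.atleast_2d(X).astype(float),p["rvec"],p["tvec"],K,None)[0][:,0]
E
python3 - <<'E'
from h import *
p=optics.camera_params("top");im=cv2.imread("pics/top.png");hsv=cv2.cvtColor(im,cv2.COLOR_BGR2HSV)
m=((hsv[:,:,2]>110)).astype(np.uint8)
for name,(x0,y0,x1,y1) in dict(A=(228,162,268,215),B=(162,208,235,245)).items():
    mm=np.zeros_like(m);mm[y0:y1,x0:x1]=m[y0:y1,x0:x1]
    c=max(cv2.findContours(mm,0,2)[0],key=cv2.contourArea)
    w=onz(p,c[:,0,:].astype(float),.03)
    r=cv2.minAreaRect((w[:,:2]*1000).astype(np.float32));print(name,r)
o=((hsv[:,:,0]>5)&(hsv[:,:,0]<22)&(hsv[:,:,1]>110)&(hsv[:,:,2]>90)).astype(np.uint8)
mm=np.zeros_like(m);mm[130:250,350:420]=(m|o)[130:250,350:420]
c=max(cv2.findContours(mm,0,2)[0],key=cv2.contourArea)
w=onz(p,c[:,0,:].astype(float),.01)
r=cv2.minAreaRect((w[:,:2]*1000).astype(np.float32));print("holder",r,cv2.boxPoints(r))
a=cv2.resize(im[125:250,345:425],None,fx=4,fy=4,interpolation=2)
b=cv2.resize(cv2.imread("pics/scene.png")[235:335,205:280],None,fx=5,fy=5,interpolation=2)
cv=np.zeros((500,800,3),np.uint8);cv[:500,:320]=a;cv[:500,330:705]=b
cv2.imwrite("pics/z.png",cv)
E
```

```text
A ((572.7177124023438, 182.25564575195312), (23.88991355895996, 122.38060760498047), 56.441410064697266)
B ((463.4204406738281, 319.63616943359375), (30.61268424987793, 159.65350341796875), 12.597503662109375)
holder ((597.71337890625, -222.9203643798828), (111.3050537109375, 339.057861328125), 75.8919448852539) [[ 419.73245  -235.57138 ]
 [ 748.56354  -318.21722 ]
 [ 775.69434  -210.26935 ]
 [ 446.86322  -127.623505]]
```

View pics/z.png

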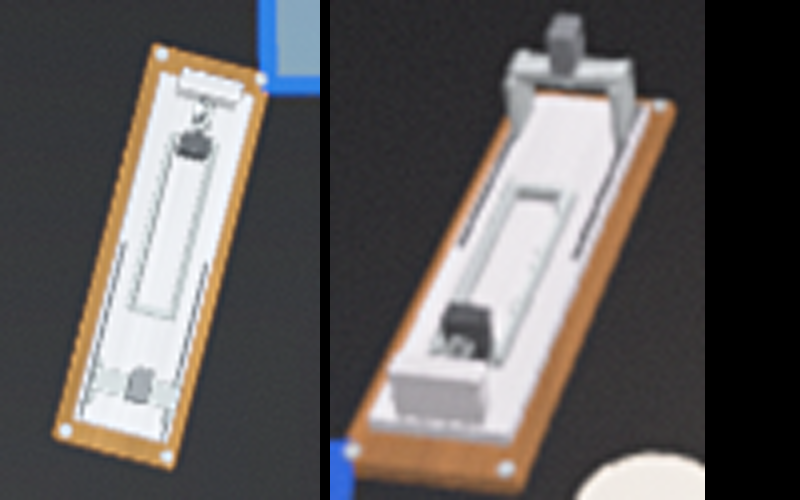

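The holder's jaw end (dark block) points away from the robot and its rail is open at the near end. Stick A measures about 122 x 24 mm, so it is the stone. B is 160 mm long, so it's the look-alike. Next I'll refine the holder pose and plan a wrist view.

Run:
```python
from h import *
from scipy.spatial.transform import Rotation as Ro
p=optics.camera_params("top");im=cv2.imread("pics/top.png")
hsv=cv2.cvtColor(im,cv2.COLOR_BGR2HSV)
o=((hsv[:,:,0]>3)&(hsv[:,:,0]<25)&(hsv[:,:,1]>90)&(hsv[:,:,2]>70)).astype(np.uint8)
mm=np.zeros_like(o);mm[130:250,350:420]=o[130:250,350:420]
c=np.vstack([k for k in cv2.findContours(mm,0,2)[0] if cv2.contourArea(k)>10])
w=onz(p,c[:,0,:].astype(float),.01)
r=cv2.minAreaRect((w[:,:2]*1000).astype(np.float32));print("holder",r)
crop=np.array([[153,44],[268,72],[172,468],[54,437]])/4.+[345,125]
w=onz(p,crop-.4,.01)*1000;print(w,w.mean(0), np.linalg.norm(w-np.roll(w,1,0),axis=1))
s=status.read_state();T=Ro.from_euler('xyz',s["tool_rot"]).as_matrix()
q=optics.camera_params("wrist");R=cv2.Rodrigues(q["rvec"])[0];C=-R.T@q["tvec"]
print("cam in tool",T.T@(C-s["ee_pos"]));print(R@T)
```

```text
holder ((580.376708984375, -207.94973754882812), (92.23114776611328, 298.7429504394531), 75.77970886230469)
[[ 734.19399681 -201.27029169   10.        ]
 [ 714.3094319  -284.37856355   10.        ]
 [ 427.112251   -213.86449776   10.        ]
 [ 448.67336767 -129.83933429   10.        ]] [ 581.07226185 -207.33817182   10.        ] [294.32025302  85.45396874 295.72699268  86.74739101]
cam in tool [ 0.08471013  0.00031147 -0.14246627]
[[ 8.96755198e-04  9.99999596e-01  5.73179681e-05]
 [-9.44558623e-01  8.65858082e-04 -3.28341680e-01]
 [-3.28341597e-01  2.40301927e-04  9.44559018e-01]]
```

```bash
python3 -m crank '{"travel":[[20,-10,0],[60,-30,0],[110,-55,0],[160,-80,0],[210,-105,0],[260,-130,0],[310,-155,0],[360,-180,0],[410,-205,0],[450,-225,0],[475,-237,0],[475,-237,0]],"roll":[2,6,10,14,18,22,26,30,34,36,37.4,37.4],"claw":[1,1,1,1,1,1,1,1,1,1,1,1]}' 60
python3 - <<'E'
from h import *
s=status.read_state();q=optics.camera_params("wrist");a=optics.camera("wrist")
cv2.imwrite("pics/w1.png",a[:,:,::-1]);np.save("w1.npy",np.r_[q["rvec"],q["tvec"]])
print(s["ee_pos"],s["tool_rot"],s["qvel"])
E
```

```text
clock: 1.6
ee_pos: [0.6098, -0.2141, 0.2306]
tool_rot: [-3.141, 0.001, -0.246]
contact_force: [-0.8, -0.4, -0.5]
gripper_width: 0.995
[ 0.60984995 -0.21410016  0.23064349] [-3.14134543e+00  9.48810967e-04 -2.45843968e-01] [-0.03882532 -0.01524227  0.01394769 -0.01045474  0.00242082 -0.03643374]
```

View pics/w1.png

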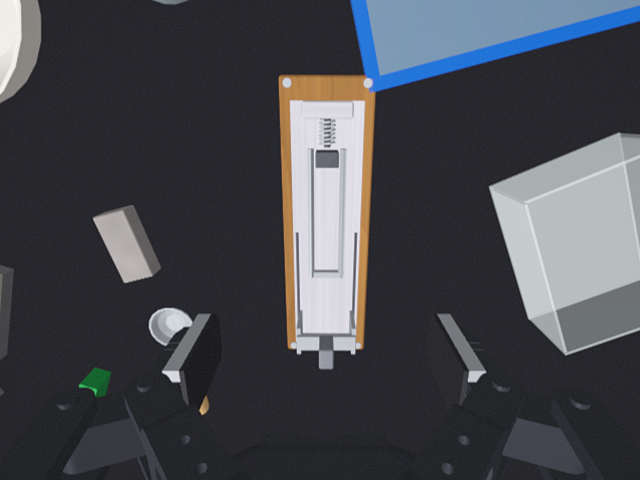

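Run:
```python
import cv2,numpy as np
im=cv2.imread("pics/w1.png")
cv2.imwrite("pics/w1z.png",cv2.resize(im[90:290,270:385],None,fx=4.5,fy=3,interpolation=2))
g=im.mean(2)
print([(r,int(g[r,323:331].mean())) for r in list(range(140,174))+list(range(262,282))])
print([(r,int(g[r,322:330].mean())) for r in range(330,372)])
```

```text
[(140, 163), (141, 119), (142, 153), (143, 203), (144, 182), (145, 125), (146, 122), (147, 186), (148, 222), (149, 189), (150, 95), (151, 51), (152, 83), (153, 105), (154, 109), (155, 108), (156, 107), (157, 108), (158, 108), (159, 108), (160, 108), (161, 108), (162, 109), (163, 108), (164, 108), (165, 106), (166, 103), (167, 135), (168, 207), (169, 225), (170, 222), (171, 221), (172, 221), (173, 221), (262, 222), (263, 222), (264, 222), (265, 222), (266, 222), (267, 224), (268, 226), (269, 194), (270, 134), (271, 119), (272, 168), (273, 200), (274, 205), (275, 204), (276, 203), (277, 209), (278, 219), (279, 223), (280, 222), (281, 222)]
[(330, 224), (331, 226), (332, 211), (333, 164), (334, 120), (335, 101), (336, 87), (337, 87), (338, 87), (339, 87), (340, 87), (341, 87), (342, 87), (343, 88), (344, 88), (345, 87), (346, 88), (347, 88), (348, 87), (349, 97), (350, 117), (351, 143), (352, 156), (353, 157), (354, 156), (355, 156), (356, 156), (357, 156), (358, 155), (359, 155), (360, 155), (361, 155), (362, 155), (363, 155), (364, 154), (365, 154), (366, 155), (367, 158), (368, 135), (369, 81), (370, 40), (371, 39)]
```

View pics/w1z.png

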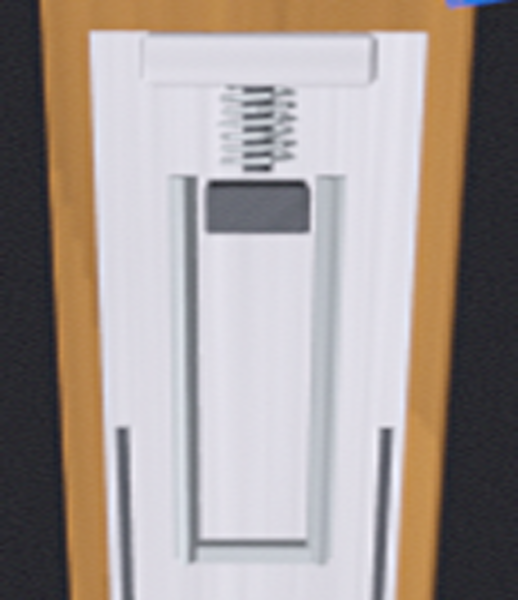

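The wrist view shows:
- **Jaw:** top at rows 152–167.
- **End stop:** top at rows 272–277, column about 326.
- **Tab:** top at rows 350–368.

Now I'll convert these to holder coordinates.

Run:
```python
from h import *
p=optics.camera_params("wrist");v=np.load("w1.npy");p["rvec"],p["tvec"]=v[:3],v[3:]
im=cv2.imread("pics/w1.png");hsv=cv2.cvtColor(im,cv2.COLOR_BGR2HSV)
o=((hsv[:,:,0]>3)&(hsv[:,:,0]<28)&(hsv[:,:,1]>90)&(hsv[:,:,2]>70)).astype(np.uint8)
mm=np.zeros_like(o);mm[60:360,270:385]=o[60:360,270:385]
c=np.vstack([k for k in cv2.findContours(mm,0,2)[0] if cv2.contourArea(k)>10])
w=onz(p,c[:,0,:].astype(float),.01)
r=cv2.minAreaRect((w[:,:2]*1000).astype(np.float32));print("holder",r)
a=np.radians(r[2] if r[1][0]>r[1][1] else r[2]-90);o=np.array(r[0]);X=np.array([np.cos(a),np.sin(a)]);Y=np.array([-X[1],X[0]])
def H(u,v,z): 
    q=onz(p,[[u,v]],z)[0,:2]*1000-o; return np.round([q@X,q@Y],1)
print(np.degrees(a))
print("jaw face top (50)",H(327.2,166.8,.044),"jaw back",H(327,151.5,.044))
print("jaw sides",H(270+205/4.5,160,.044),H(270+310/4.5,160,.044))
print("stop inner(-60)",H(326.5,271.8,.026),"outer(-66)",H(326.5,277.3,.026))
for rr in (200,260):
  g=im.mean(2)[rr,295:360]; 
  print(rr,"walls",H(270+175/4.5,rr,.030),H(270+335/4.5,rr,.030))
print("tab front(-121)",H(326,350.3,.085),"back(-143)",H(326,368.6,.085))
print("tab cols",[H(u,360,.085) for u in (319.5,333)], im[360,312:340].mean(1).astype(int))
```

```text
holder ((581.3785400390625, -209.7626953125), (90.085205078125, 295.3968811035156), 75.71600341796875)
-14.283996582031252
jaw face top (50) [69.  -0.5] jaw back [82.3 -0.3]
jaw sides [74.9  9.8] [ 75.  -10.9]
stop inner(-60) [-41.3  -0.8] outer(-66) [-47.6  -0.9]
200 walls [35.5 16.6] [ 35.7 -17.5]
260 walls [-26.5  17.2] [-26.4 -18.9]
tab front(-121) [-95.   -0.3] back(-143) [-115.6   -0.4]
tab cols [array([-105.8,    5.8]), array([-105.8,   -7. ])] [ 43  41  41  40  42  36  65 162 160 160 158 156 157 155 154 154 155 153
 154 156 133  80  44  37  41  43  41  42]
```

```bash
python3 -m crank '{"travel":[[-7,-20,0],[-21,-60,0],[-35,-100,0],[-50,-142,0],[-65,-184,0],[-80,-226,0],[-94,-267,5],[-108,-307,15],[-120,-340,25],[-129,-365,35],[-132,-375,40],[-132,-375,40]],"roll":[1,3,5,7,9,11,13,15,17,19,19.5,19.5],"claw":[1,1,1,1,1,1,0.9,0.8,0.8,0.8,0.8,0.8]}'
python3 - <<'E'
from h import *
s=status.read_state();p=optics.camera_params("wrist");a=optics.camera("wrist")[:,:,::-1].copy()
cv2.imwrite("pics/w2.png",a)
print(s["ee_pos"],s["tool_rot"],s["q"])
print(proj(p,[[.5727,.1823,.03]]))
hsv=cv2.cvtColor(a,cv2.COLOR_BGR2HSV);
c0=proj(p,[[.5727,.1823,.03]])[0].astype(int)
print(a[c0[1],c0[0]])
m=(hsv[:,:,2]>110).astype(np.uint8)
for c in cv2.findContours(m,0,2)[0]:
    if cv2.contourArea(c)<1500: continue
    w=onz(p,c[:,0,:].astype(float),.03); print(cv2.minAreaRect((w[:,:2]*1000).astype(np.float32)),cv2.boundingRect(c))
E
```

```text
clock: 3.15
ee_pos: [0.5732, 0.1798, 0.1911]
tool_rot: [3.141, 0.0, -0.588]
contact_force: [-0.0, 0.0, 1.1]
gripper_width: 0.8
[0.57315582 0.17979924 0.19105706] [ 3.14102475e+00  2.22032560e-04 -5.87596902e-01] [ 2.61615235e-01 -3.13017335e-02  1.65862961e+00 -2.08774215e-04
  1.51483781e+00  2.42002014e+00]
[[320.97847781 220.35459777]]
[216 225 229]
((464.3009338378906, 313.3502502441406), (35.49868392944336, 157.8324432373047), 12.84018611907959) (226, 316, 107, 113)
((610.4561157226562, 467.3065185546875), (107.2833023071289, 169.16586303710938), 40.138343811035156) (0, 271, 114, 131)
((435.54620361328125, 143.126953125), (47.098140716552734, 124.49314880371094), 54.1390266418457) (412, 253, 58, 117)
((574.0433959960938, 180.9995880126953), (20.88939666748047, 121.13746643066406), 56.470054626464844) (309, 146, 26, 137)
((470.7400207519531, 1.3845882415771484), (48.68052673339844, 145.09710693359375), 84.06735229492188) (518, 120, 79, 153)
((755.439697265625, 333.12396240234375), (90.47089385986328, 33.23365020751953), 7.4175333976745605) (0, 77, 96, 116)
((617.5617065429688, 3.8572044372558594), (72.84872436523438, 39.39854431152344), 0.5971304774284363) (442, 0, 90, 98)
```

View pics/w2.png

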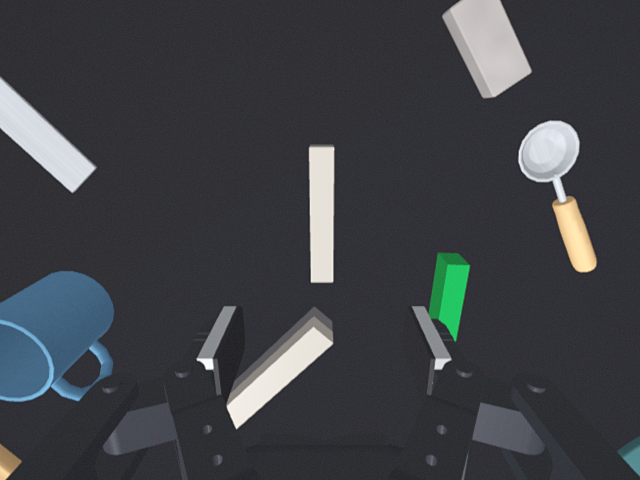

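```bash
python3 -m crank '{"travel":[[0,-1.4,20],[0,-1.4,60],[0,-1.4,100],[0,-1.4,135],[0,-1.4,160],[0,-1.4,172],[0,-1.4,177],[0,-1.4,177],[0,-1.4,177]],"roll":[0,0,0,0,0,0,0,0,0],"claw":[0.7,0.7,0.7,0.7,0.7,0.7,0.7,0.7,0.7]}' 50
python3 -m crank '{"travel":[[0,0,0],[0,0,0],[0,0,0],[0,0,0],[0,0,0],[0,0,0],[0,0,0],[0,0,0]],"roll":[0,0,0,0,0,0,0,0],"claw":[0.3,0.2,0.15,0.1,0.1,0.1,0.1,0.1]}' 60
```

```text
clock: 4.32
ee_pos: [0.5744, 0.1817, 0.0153]
tool_rot: [-3.141, -0.001, -0.588]
contact_force: [-0.1, -0.4, 0.3]
gripper_width: 0.698
clock: 5.32
ee_pos: [0.5742, 0.1816, 0.0148]
tool_rot: [-3.141, -0.0, -0.588]
contact_force: [-2.4, -0.1, 5.5]
gripper_width: 0.217
```

```bash
python3 -m crank '{"travel":[[0,0,-15],[0,0,-50],[0,0,-90],[10,15,-125],[30,45,-150],[60,85,-150],[95,135,-150],[130,185,-150],[163,232,-150],[193,275,-150],[215,306,-150],[226,321.2,-150]],"roll":[0,0,0,-1,-3,-6,-9,-12,-15,-17.5,-19,-19.4],"claw":[0.1,0.1,0.1,0.1,0.1,0.1,0.1,0.1,0.1,0.1,0.1,0.1]}'
python3 -m crank '{"travel":[[0,0,0],[0,0,0]],"roll":[0,0],"claw":[0.1,0.1]}'
python3 - <<'E'
from h import *
s=status.read_state();print(s)
cv2.imwrite("pics/w3.png",optics.camera("wrist")[:,:,::-1])
E
```

```text
clock: 6.82
ee_pos: [0.5834, -0.2128, 0.1648]
tool_rot: [3.142, -0.0, -0.251]
contact_force: [0.2, 0.6, -1.7]
gripper_width: 0.218
clock: 7.08
ee_pos: [0.5838, -0.2101, 0.1645]
tool_rot: [-3.141, 0.0, -0.249]
contact_force: [-0.2, -0.4, -1.5]
gripper_width: 0.214
{'clock': 7.075, 'q': array([-3.86648043e-01,  2.36577906e-02,  1.64727004e+00,  3.29415382e-04,
        1.47074152e+00,  1.43346821e+00]), 'qvel': array([ 0.0089626 , -0.00272697,  0.00240568, -0.00175803, -0.00050554,
       -0.00199075]), 'effort': array([-1.37530658e+00, -6.46690464e+01, -6.33435559e+01, -5.40281204e-02,
       -7.18783514e-03, -1.84273085e-02]), 'ee_pos': array([ 0.58379689, -0.21005319,  0.16447127]), 'tool_rot': array([-3.14125747e+00,  3.11110992e-05, -2.49352836e-01]), 'contact_force': array([-0.23979702, -0.40512849, -1.4988354 ]), 'ft_torque': array([ 0.01987589,  0.04162801, -0.0180218 ]), 'gripper_width': 0.21379072632801577}
```

View pics/w3.png

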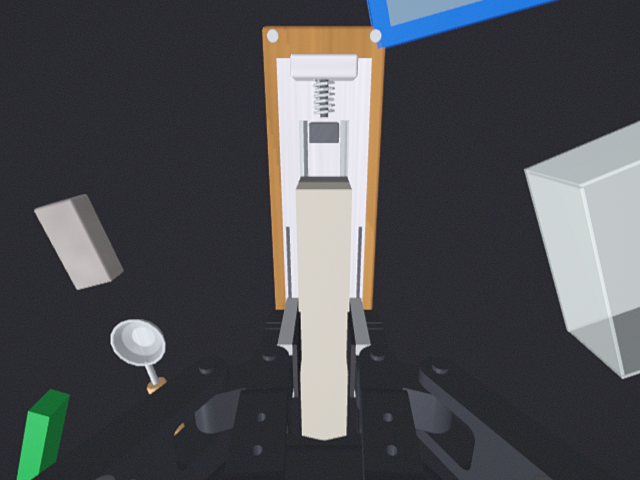

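The stone is held square: its front end is centred at column 324 and the jaw at column 324. I'll descend to just above stop height, short of the jaw.

```bash
python3 -m crank '{"travel":[[0,0,15],[0,0,40],[0,0,65],[0,0,85],[0,0,97],[0,0,105],[0,0,110],[0,0,114],[0,0,117],[0,0,119],[0,0,120],[0,0,120]],"roll":[0,0,0,0,0,0,0,0,0,0,0,0],"claw":[0.1,0.1,0.1,0.1,0.1,0.1,0.1,0.1,0.1,0.1,0.1,0.1]}' 80
python3 - <<'E'
from h import *
s=status.read_state();p=optics.camera_params("wrist");a=optics.camera("wrist")
cv2.imwrite("pics/w4.png",a[:,:,::-1]);print(s["ee_pos"],s["tool_rot"],s["contact_force"])
g=a.mean(2);print([int(x) for x in g[40:240,318:330].mean(1)])
X=np.array([np.cos(np.radians(-14.28)),np.sin(np.radians(-14.28))]);o=np.array([581.4,-209.8])
print((s["ee_pos"][:2]*1000-o)@X,(s["ee_pos"][:2]*1000-o)@[-X[1],X[0]])
np.save("w4.npy",np.r_[p["rvec"],p["tvec"]])
E
```

```text
clock: 8.62
ee_pos: [0.5837, -0.2111, 0.0444]
tool_rot: [-3.142, -0.0, -0.25]
contact_force: [0.4, 0.5, -2.5]
gripper_width: 0.209
[ 0.58373313 -0.21109348  0.04437447] [-3.14159148e+00 -6.50446857e-05 -2.49727891e-01] [ 0.40070534  0.47525925 -2.52962264]
[212, 211, 205, 191, 174, 168, 167, 168, 169, 167, 138, 97, 87, 91, 124, 165, 187, 199, 196, 167, 121, 94, 95, 99, 99, 125, 158, 179, 187, 184, 159, 117, 99, 99, 99, 99, 139, 182, 202, 204, 194, 156, 106, 98, 98, 94, 109, 147, 174, 188, 191, 170, 127, 99, 96, 91, 100, 136, 170, 187, 193, 181, 141, 101, 95, 93, 97, 126, 166, 192, 203, 197, 158, 105, 98, 100, 101, 100, 98, 101, 160, 210, 221, 219, 219, 221, 224, 184, 91, 51, 73, 93, 102, 104, 104, 104, 104, 104, 104, 104, 104, 104, 104, 104, 104, 104, 105, 104, 104, 105, 104, 104, 105, 104, 104, 105, 104, 104, 104, 104, 104, 103, 103, 103, 102, 97, 124, 202, 220, 218, 217, 216, 217, 217, 220, 208, 153, 79, 72, 76, 76, 83, 106, 116, 115, 115, 114, 112, 114, 162, 191, 195, 194, 194, 193, 193, 194, 193, 194, 194, 194, 194, 194, 194, 194, 194, 194, 194, 194, 194, 194, 194, 194, 194, 194, 194, 194, 194, 194, 194, 194, 194, 194, 194, 194, 194, 194, 194, 194, 194, 194, 194, 194, 194, 194, 194, 194, 193, 194, 193]
2.5800887610276186 -0.6780236667422419
```

Run:
```python
from h import *
p=optics.camera_params("wrist");v=np.load("w4.npy");p["rvec"],p["tvec"]=v[:3],v[3:]
X=np.array([np.cos(np.radians(-14.28)),np.sin(np.radians(-14.28))]);o=np.array([581.4,-209.8])
for n,r,z in(("jaw",166,.044),("stone top",188.7,.0596),("stone bot",176.2,.0296)):
    print(n,(onz(p,[[324,r]],z)[0,:2]*1000-o)@X)
```

```text
jaw 68.51150562345683
stone top 62.690034454206724
stone bot 62.26656373481619
```

Gap is about 6 mm, so the nominal push is about 18 mm in total. I'll feel for the contact.

```bash
C='0.1'; python3 -m crank '{"travel":[[1,0,0],[2.5,0,0],[4,0,0],[4,0,0],[4,0,0]],"roll":[0,0,0,0,0],"claw":[0.1,0.1,0.1,0.1,0.1]}'
python3 -m crank '{"travel":[[1,0,0],[1,0,0],[1,0,0]],"roll":[0,0,0],"claw":[0.1,0.1,0.1]}'
python3 -m crank '{"travel":[[1,0,0],[1,0,0],[1,0,0]],"roll":[0,0,0],"claw":[0.1,0.1,0.1]}'
python3 -m crank '{"travel":[[1,0,0],[1,0,0],[1,0,0]],"roll":[0,0,0],"claw":[0.1,0.1,0.1]}'
```

```text
clock: 9.3
ee_pos: [0.5876, -0.2121, 0.0443]
tool_rot: [3.142, 0.0, -0.25]
contact_force: [0.6, 0.2, -1.4]
gripper_width: 0.207
clock: 9.68
ee_pos: [0.5886, -0.2123, 0.0443]
tool_rot: [-3.142, 0.0, -0.25]
contact_force: [-0.5, -0.3, -0.9]
gripper_width: 0.208
clock: 10.05
ee_pos: [0.5894, -0.2125, 0.0443]
tool_rot: [-3.142, 0.0, -0.25]
contact_force: [-3.3, 1.0, 0.1]
gripper_width: 0.21
clock: 10.42
ee_pos: [0.5905, -0.2128, 0.0443]
tool_rot: [-3.142, 0.0, -0.25]
contact_force: [-3.6, 0.6, -0.5]
gripper_width: 0.21
```

```bash
python3 -m crank '{"travel":[[1,0,0],[2,0,0],[3,0,0],[4,0,0],[5,0,0],[6,0,0],[7,0,0],[8,0,0],[8,0,0],[8,0,0]],"roll":[0,0,0,0,0,0,0,0,0,0],"claw":[0.1,0.1,0.1,0.1,0.1,0.1,0.1,0.1,0.1,0.1]}'
python3 -m crank '{"travel":[[1,0,0],[2,0,0],[2.5,0,0],[2.5,0,0],[2.5,0,0]],"roll":[0,0,0,0,0],"claw":[0.1,0.1,0.1,0.1,0.1]}'
python3 - <<'E'
from h import *
s=status.read_state();p=optics.camera_params("wrist");a=optics.camera("wrist")
cv2.imwrite("pics/w5.png",a[:,:,::-1]);print(s["ee_pos"],s["contact_force"],s["ft_torque"])
X=np.array([np.cos(np.radians(-14.28)),np.sin(np.radians(-14.28))]);o=np.array([581.4,-209.8])
print((s["ee_pos"][:2]*1000-o)@X)
b=optics.camera("scene");t=optics.camera("top")
q=optics.camera_params("scene");u=proj(q,[[.585,-.21,.04]])[0].astype(int)
cv=np.zeros((480,640,3),np.uint8);cv[:]=a[:,:,::-1]
cv=np.hstack([cv[80:300,250:400].repeat(2,0).repeat(2,1),cv2.resize(b[u[1]-44:u[1]+44,u[0]-50:u[0]+50,::-1],None,fx=5,fy=5,interpolation=2)])
cv2.imwrite("pics/v5.png",cv);print(cv.shape)
E
```

```text
clock: 11.68
ee_pos: [0.5981, -0.2147, 0.0442]
tool_rot: [-3.142, 0.001, -0.25]
contact_force: [-6.6, 1.9, -0.8]
gripper_width: 0.207
clock: 12.3
ee_pos: [0.6004, -0.2153, 0.0442]
tool_rot: [-3.142, 0.001, -0.25]
contact_force: [-6.8, 1.9, 0.8]
gripper_width: 0.213
[ 0.60041282 -0.21532588  0.04423179] [-6.80125215  1.87155924  0.84759457] [ 0.3780096   1.13895958 -0.01731214]
19.78838301119669
(440, 800, 3)
```

View pics/v5.png

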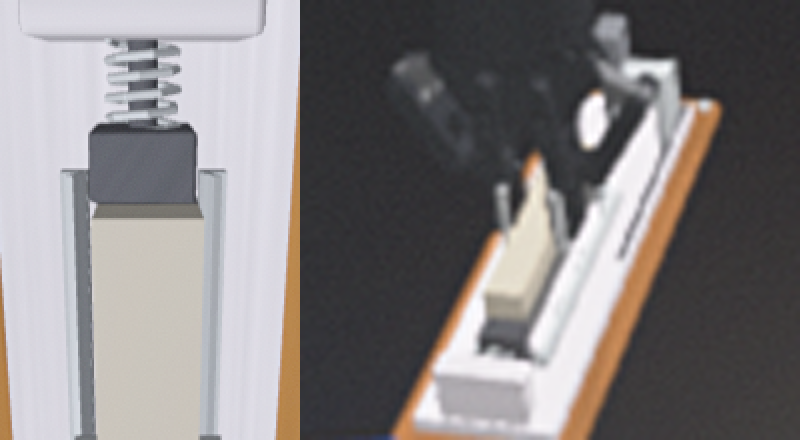

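Jaw compressed about 11.5–12 mm, at 7 N. I'll add 0.5 mm, then lower in steps, watching for stop contact near 3.4 mm down.

```bash
python3 -m crank '{"travel":[[0.5,0,0],[0.5,0,1],[0.5,0,2],[0.5,0,3],[0.5,0,3]],"roll":[0,0,0,0,0],"claw":[0.1,0.1,0.1,0.1,0.1]}'
python3 -m crank '{"travel":[[0,0,0.5],[0,0,1],[0,0,1]],"roll":[0,0,0],"claw":[0.1,0.1,0.1]}'
python3 -m crank '{"travel":[[0,0,0.5],[0,0,1],[0,0,1]],"roll":[0,0,0],"claw":[0.1,0.1,0.1]}'
```

```text
clock: 13.08
ee_pos: [0.6009, -0.2155, 0.0413]
tool_rot: [3.142, 0.001, -0.25]
contact_force: [-7.4, 2.3, 2.1]
gripper_width: 0.21
clock: 13.45
ee_pos: [0.601, -0.2155, 0.0404]
tool_rot: [3.142, 0.001, -0.25]
contact_force: [-7.2, 2.4, 2.3]
gripper_width: 0.21
clock: 13.82
ee_pos: [0.601, -0.2155, 0.0393]
tool_rot: [3.142, 0.001, -0.25]
contact_force: [-6.9, 0.9, 2.9]
gripper_width: 0.212
```

```bash
python3 -m crank '{"travel":[[0,0,1],[0,0,2],[0,0,3],[0,0,4],[0,0,4.5],[0,0,4.5]],"roll":[0,0,0,0,0,0],"claw":[0.1,0.1,0.1,0.1,0.1,0.1]}'
python3 -m crank '{"travel":[[0,0,0.5],[0,0,1],[0,0,1]],"roll":[0,0,0],"claw":[0.1,0.1,0.1]}'
python3 -m crank '{"travel":[[0,0,0.3],[0,0,0.5],[0,0,0.5]],"roll":[0,0,0],"claw":[0.1,0.1,0.1]}'
```

```text
clock: 14.58
ee_pos: [0.601, -0.2155, 0.0349]
tool_rot: [3.142, 0.001, -0.25]
contact_force: [-7.1, 2.5, 2.6]
gripper_width: 0.21
clock: 14.95
ee_pos: [0.6009, -0.2155, 0.0339]
tool_rot: [3.142, 0.001, -0.25]
contact_force: [-8.1, 2.2, 1.9]
gripper_width: 0.207
clock: 15.32
ee_pos: [0.601, -0.2155, 0.0334]
tool_rot: [3.142, 0.001, -0.25]
contact_force: [-7.7, 1.9, 2.6]
gripper_width: 0.208
```

```bash
python3 -m crank '{"travel":[[0,0,0.3],[0,0,0.5],[0,0,0.5]],"roll":[0,0,0],"claw":[0.1,0.1,0.1]}'
python3 -m crank '{"travel":[[0,0,0.3],[0,0,0.5],[0,0,0.5]],"roll":[0,0,0],"claw":[0.1,0.1,0.1]}'
```

```text
clock: 15.7
ee_pos: [0.601, -0.2155, 0.033]
tool_rot: [3.142, 0.001, -0.25]
contact_force: [-7.1, 1.7, 2.2]
gripper_width: 0.206
clock: 16.08
ee_pos: [0.6011, -0.2155, 0.0329]
tool_rot: [3.142, 0.0, -0.25]
contact_force: [-9.6, 3.0, 8.0]
gripper_width: 0.213
```

Floor contact felt (z force rose from 2.2 to 8 N). Now I'll ease back until the stop takes over.

```bash
python3 -m crank '{"travel":[[-0.3,0,0],[-0.7,0,0],[-1,0,0],[-1,0,0]],"roll":[0,0,0,0],"claw":[0.1,0.1,0.1,0.1]}'
python3 -m crank '{"travel":[[-0.3,0,0],[-0.5,0,0],[-0.5,0,0]],"roll":[0,0,0],"claw":[0.1,0.1,0.1]}'
python3 -m crank '{"travel":[[-0.3,0,0],[-0.3,0,0],[-0.3,0,0]],"roll":[0,0,0],"claw":[0.1,0.1,0.1]}'
```

```text
clock: 16.58
ee_pos: [0.6004, -0.2153, 0.0329]
tool_rot: [3.142, -0.001, -0.25]
contact_force: [-5.9, 1.6, 5.4]
gripper_width: 0.213
clock: 16.95
ee_pos: [0.6, -0.2152, 0.0329]
tool_rot: [3.142, -0.001, -0.25]
contact_force: [-5.7, 1.8, 4.6]
gripper_width: 0.213
clock: 17.32
ee_pos: [0.5997, -0.2152, 0.0329]
tool_rot: [3.142, -0.001, -0.25]
contact_force: [-6.6, 1.6, 5.6]
gripper_width: 0.207
```

```bash
for i in 1; do python3 -m crank '{"travel":[[-0.3,0,0],[-0.3,0,0],[-0.3,0,0]],"roll":[0,0,0],"claw":[0.1,0.1,0.1]}'; done
python3 -m crank '{"travel":[[-0.3,0,0],[-0.3,0,0],[-0.3,0,0]],"roll":[0,0,0],"claw":[0.1,0.1,0.1]}'
python3 -m crank '{"travel":[[-0.3,0,0],[-0.3,0,0],[-0.3,0,0]],"roll":[0,0,0],"claw":[0.1,0.1,0.1]}'
```

```text
clock: 17.7
ee_pos: [0.5994, -0.2151, 0.0329]
tool_rot: [3.142, -0.001, -0.25]
contact_force: [-6.1, 1.6, 4.4]
gripper_width: 0.206
clock: 18.08
ee_pos: [0.5991, -0.215, 0.0329]
tool_rot: [3.141, -0.001, -0.25]
contact_force: [-5.9, 1.8, 5.0]
gripper_width: 0.209
clock: 18.45
ee_pos: [0.5989, -0.215, 0.0329]
tool_rot: [3.141, -0.001, -0.25]
contact_force: [-4.3, 0.8, 7.0]
gripper_width: 0.212
```

Force is dropping, so the stop is taking the load. A little more.

```bash
python3 -m crank '{"travel":[[-0.2,0,0],[-0.2,0,0],[-0.2,0,0]],"roll":[0,0,0],"claw":[0.1,0.1,0.1]}'
python3 -m crank '{"travel":[[-0.2,0,0],[-0.2,0,0],[-0.2,0,0]],"roll":[0,0,0],"claw":[0.1,0.1,0.1]}'
```

```text
clock: 18.82
ee_pos: [0.5989, -0.215, 0.0329]
tool_rot: [3.141, -0.002, -0.25]
contact_force: [-1.7, 1.4, 5.6]
gripper_width: 0.213
clock: 19.2
ee_pos: [0.5989, -0.215, 0.033]
tool_rot: [3.141, -0.002, -0.25]
contact_force: [2.0, 0.0, 5.1]
gripper_width: 0.207
```

```bash
python3 -m crank '{"travel":[[0.1,0,0],[0.1,0,0],[0.1,0,0]],"roll":[0,0,0],"claw":[0.15,0.18,0.19]}' 20
python3 -m crank '{"travel":[[0,0,0],[0,0,0],[0,0,0],[0,0,0],[0,0,0],[0,0,0]],"roll":[0,0,0,0,0,0],"claw":[0.22,0.25,0.3,0.35,0.4,0.45]}'
python3 - <<'E'
from h import *
print(status.read_state()["ee_pos"]);a=optics.camera("wrist");b=optics.camera("scene")
q=optics.camera_params("scene");u=proj(q,[[.585,-.21,.04]])[0].astype(int)
cv=np.hstack([a[60:280,250:400,::-1].repeat(2,0).repeat(2,1),cv2.resize(b[u[1]-44:u[1]+44,u[0]-50:u[0]+50,::-1],None,fx=5,fy=5,interpolation=2)])
cv2.imwrite("pics/v6.png",cv)
E
```

```text
clock: 19.58
ee_pos: [0.5989, -0.215, 0.0329]
tool_rot: [3.141, -0.002, -0.25]
contact_force: [0.6, -0.7, 6.4]
gripper_width: 0.21
clock: 20.32
ee_pos: [0.5982, -0.2148, 0.0323]
tool_rot: [3.142, 0.0, -0.25]
contact_force: [-0.6, 0.1, 0.5]
gripper_width: 0.453
[ 0.59820541 -0.21477902  0.03226251]
```

View pics/v6.png

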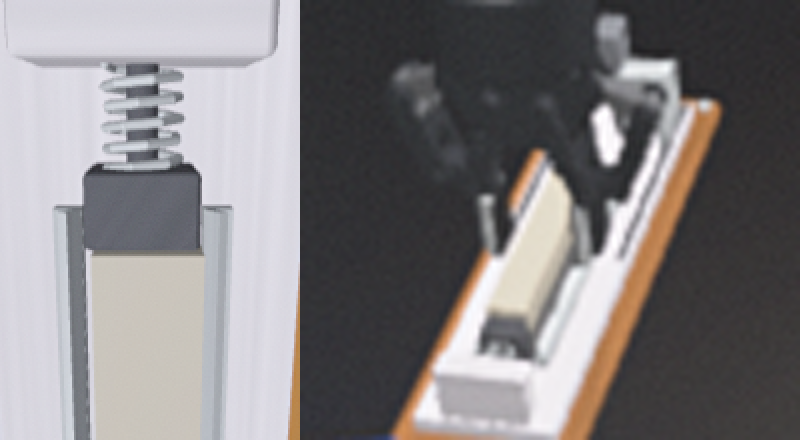

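Stone is seated flat, with the jaw pressed against its end. I'll raise the gripper and move over the rail tab.

```bash
python3 -m crank '{"travel":[[0,0,-10],[0,0,-35],[0,0,-65],[0,0,-90],[-10,0,-105],[-30,0,-110],[-55,0,-110],[-80,0,-110],[-103,0,-110],[-118,0,-110],[-123,0,-110],[-123,0,-110]],"roll":[0,0,0,0,0,0,0,0,0,0,0,0],"claw":[0.5,0.5,0.5,0.5,0.5,0.5,0.5,0.5,0.5,0.5,0.5,0.5]}' 60
python3 - <<'E'
from h import *
s=status.read_state();p=optics.camera_params("wrist");a=optics.camera("wrist");cv2.imwrite("pics/w7.png",a[:,:,::-1])
np.save("w7.npy",np.r_[p["rvec"],p["tvec"]])
X=np.array([np.cos(np.radians(-14.28)),np.sin(np.radians(-14.28))]);o=np.array([581.4,-209.8])
d=s["ee_pos"][:2]*1000-o;print(s["ee_pos"],s["tool_rot"],d@X,d@[-X[1],X[0]])
E
```

```text
clock: 21.92
ee_pos: [0.4791, -0.1844, 0.1425]
tool_rot: [3.142, -0.0, -0.25]
contact_force: [1.1, 0.5, -0.1]
gripper_width: 0.499
[ 0.47914098 -0.18444373  0.14246075] [ 3.14157070e+00 -3.40130441e-04 -2.49802432e-01] -105.35380373803841 -0.6504787082739745
```

View pics/w7.png

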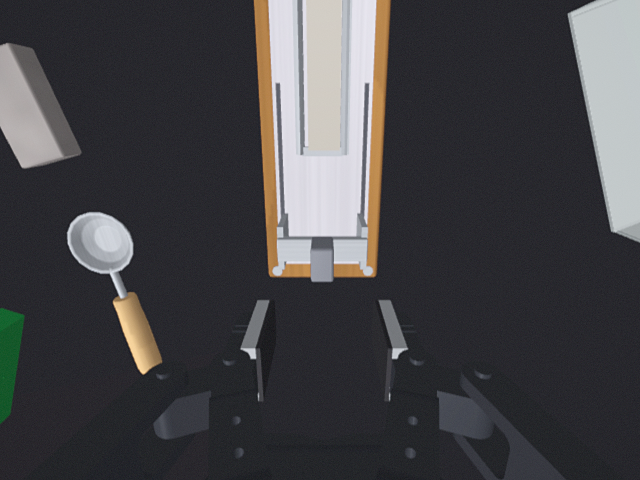

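The stone's tail sits at the stop (rows 147–155). The tab top is at about rows 252–281, columns 311–333.

Run:
```python
from h import *
p=optics.camera_params("wrist");v=np.load("w7.npy");p["rvec"],p["tvec"]=v[:3],v[3:]
g=cv2.imread("pics/w7.png").mean(2)
print([(r,int(g[r,316:328].mean())) for r in range(234,286)]);print([(c,int(g[270,c-0])) for c in range(304,340)])
X=np.array([np.cos(np.radians(-14.28)),np.sin(np.radians(-14.28))]);Y=np.array([-X[1],X[0]]);o=np.array([581.4,-209.8])
for r in (245,250,253,255,280.5): 
    w=onz(p,[[322,r]],.085)[0,:2]*1000-o;print(r,w@X,w@Y)
for c in(310.5,333):
    w=onz(p,[[c,270]],.085)[0,:2]*1000-o;print(c,w@X,w@Y)
```

```text
[(234, 227), (235, 216), (236, 161), (237, 88), (238, 83), (239, 87), (240, 88), (241, 88), (242, 88), (243, 87), (244, 88), (245, 89), (246, 88), (247, 90), (248, 100), (249, 116), (250, 133), (251, 149), (252, 158), (253, 158), (254, 158), (255, 157), (256, 157), (257, 157), (258, 157), (259, 156), (260, 157), (261, 156), (262, 157), (263, 156), (264, 156), (265, 156), (266, 156), (267, 156), (268, 156), (269, 156), (270, 156), (271, 156), (272, 156), (273, 156), (274, 155), (275, 156), (276, 156), (277, 156), (278, 156), (279, 157), (280, 157), (281, 121), (282, 58), (283, 37), (284, 40), (285, 42)]
[(304, 140), (305, 142), (306, 141), (307, 138), (308, 139), (309, 137), (310, 130), (311, 157), (312, 160), (313, 160), (314, 161), (315, 160), (316, 160), (317, 158), (318, 157), (319, 158), (320, 156), (321, 155), (322, 157), (323, 157), (324, 154), (325, 153), (326, 154), (327, 154), (328, 153), (329, 156), (330, 156), (331, 138), (332, 115), (333, 101), (334, 124), (335, 125), (336, 123), (337, 125), (338, 124), (339, 124)]
245 -92.45847420133364 -0.09313025851767456
250 -95.5697127576188 -0.08988272986222844
253 -97.45083947175773 -0.08791919900529307
255 -98.7109749406528 -0.08660386237295896
280.5 -115.21483216247073 -0.06937704151582587
310.5 -108.32196090552898 6.78881438459409
333 -108.31678027999533 -6.643453971029448
```

Tab centre is at x = -105 in both views, so the rail starts about 8 mm in and about 76 mm of travel remains. Grip it and slide.

```bash
python3 -m crank '{"travel":[[0,0,15],[0,0,40],[0,0,60],[0,0,72],[0,0,77],[0,0,77],[0,0,77],[0,0,77],[0,0,77],[0,0,77],[0,0,77]],"roll":[0,0,0,0,0,0,0,0,0,0,0],"claw":[0.5,0.5,0.5,0.5,0.5,0.5,0.3,0.2,0.1,0.05,0.05]}' 40
python3 -m crank '{"travel":[[2,0,0],[6,0,0],[12,0,0],[19,0,0],[26,0,0],[33,0,0],[40,0,0],[47,0,0],[54,0,0],[59,0,0],[62,0,0],[62,0,0]],"roll":[0,0,0,0,0,0,0,0,0,0,0,0],"claw":[0.05,0.05,0.05,0.05,0.05,0.05,0.05,0.05,0.05,0.05,0.05,0.05]}'
```

```text
clock: 23.35
ee_pos: [0.4795, -0.1836, 0.066]
tool_rot: [-3.14, -0.001, -0.249]
contact_force: [0.6, 8.6, 4.7]
gripper_width: 0.151
clock: 24.85
ee_pos: [0.5398, -0.199, 0.066]
tool_rot: [-3.14, -0.001, -0.249]
contact_force: [2.7, 7.7, 4.4]
gripper_width: 0.152
```

```bash
python3 -m crank '{"travel":[[2,-0.5,0],[5,-0.5,0],[8,-0.5,0],[10,-0.5,0],[11,-0.5,0]],"roll":[0,0,0,0,0],"claw":[0.05,0.05,0.05,0.05,0.05]}'
python3 -m crank '{"travel":[[1,0,0],[2,0,0],[2,0,0]],"roll":[0,0,0],"claw":[0.05,0.05,0.05]}'
python3 -m crank '{"travel":[[0.5,0,0],[1,0,0],[1,0,0]],"roll":[0,0,0],"claw":[0.05,0.05,0.05]}'
```

```text
clock: 25.48
ee_pos: [0.5501, -0.2015, 0.066]
tool_rot: [-3.141, -0.0, -0.249]
contact_force: [-2.3, 5.0, 5.5]
gripper_width: 0.151
clock: 25.85
ee_pos: [0.5522, -0.2021, 0.066]
tool_rot: [-3.141, -0.0, -0.25]
contact_force: [-1.5, 3.9, 4.3]
gripper_width: 0.152
clock: 26.22
ee_pos: [0.553, -0.2023, 0.066]
tool_rot: [-3.141, -0.0, -0.25]
contact_force: [-2.4, 5.5, 6.6]
gripper_width: 0.149
```

```bash
python3 -m crank '{"travel":[[0.5,0,0],[1,0,0],[1,0,0]],"roll":[0,0,0],"claw":[0.05,0.05,0.05]}'
python3 -m crank '{"travel":[[0.5,0,0],[1,0,0],[1,0,0]],"roll":[0,0,0],"claw":[0.05,0.05,0.05]}'
python3 -m crank '{"travel":[[0.5,0,0],[1,0,0],[1,0,0]],"roll":[0,0,0],"claw":[0.05,0.05,0.05]}'
```

```text
clock: 26.6
ee_pos: [0.5531, -0.2023, 0.066]
tool_rot: [-3.141, 0.002, -0.249]
contact_force: [-12.9, 8.8, 11.5]
gripper_width: 0.155
clock: 26.98
ee_pos: [0.5531, -0.2023, 0.0659]
tool_rot: [-3.141, 0.005, -0.25]
contact_force: [-22.2, 11.3, 17.7]
gripper_width: 0.154
clock: 27.35
ee_pos: [0.5532, -0.2023, 0.0659]
tool_rot: [-3.141, 0.007, -0.25]
contact_force: [-33.3, 13.0, 22.6]
gripper_width: 0.153
```

It's on the hard stop at holder x = -29.3 (predicted about -29.2). I'll relieve the load, release and lift.

```bash
python3 -m crank '{"travel":[[-1.5,0,0],[-2.8,0,0],[-2.8,0,0],[-2.8,0,0]],"roll":[0,0,0,0],"claw":[0.05,0.05,0.05,0.05]}' 20
python3 -m crank '{"travel":[[0,0,0],[0,0,0],[0,0,0],[0,0,0],[0,0,-15],[0,0,-40],[0,0,-70],[0,0,-95],[-15,0,-110],[-35,0,-115],[-50,0,-115],[-50,0,-115]],"roll":[0,0,0,0,0,0,0,0,0,0,0,0],"claw":[0.2,0.35,0.45,0.5,0.5,0.5,0.5,0.5,0.5,0.5,0.5,0.5]}'
python3 - <<'E'
from h import *
s=status.read_state();p=optics.camera_params("wrist");a=optics.camera("wrist");b=optics.camera("scene")
X=np.array([np.cos(np.radians(-14.28)),np.sin(np.radians(-14.28))]);o=np.array([581.4,-209.8])
print(s["ee_pos"],s["contact_force"])
g=a.mean(2)
for n,hx,z in(("tab front",-18.3,.085),("tab back",-40.3,.085),("stone front",78.8,.048),("jaw back",92,.044)):
    print(n,proj(p,[[*( (o+hx*X)/1000),z]]))
q=optics.camera_params("scene");u=proj(q,[[.585,-.21,.04]])[0].astype(int)
cv=np.hstack([a[0:440,180:480,::-1],cv2.resize(b[u[1]-44:u[1]+44,u[0]-50:u[0]+50,::-1],None,fx=5,fy=5,interpolation=2)])
cv2.imwrite("pics/v8.png",cv)
E
```

```text
clock: 27.85
ee_pos: [0.553, -0.2023, 0.066]
tool_rot: [-3.141, 0.0, -0.25]
contact_force: [-4.8, 6.3, 8.2]
gripper_width: 0.153
clock: 29.35
ee_pos: [0.5041, -0.1903, 0.1808]
tool_rot: [3.141, -0.001, -0.25]
contact_force: [-0.2, -0.1, -0.4]
gripper_width: 0.503
[ 0.50408425 -0.19025447  0.18079705] [-0.24658127 -0.11887254 -0.3536004 ]
tab front [[322.77398372 153.15628449]]
tab back [[322.78911637 187.36921872]]
stone front [[322.82156889  -6.18089833]]
jaw back [[322.82493991 -28.10060707]]
```

View pics/v8.png

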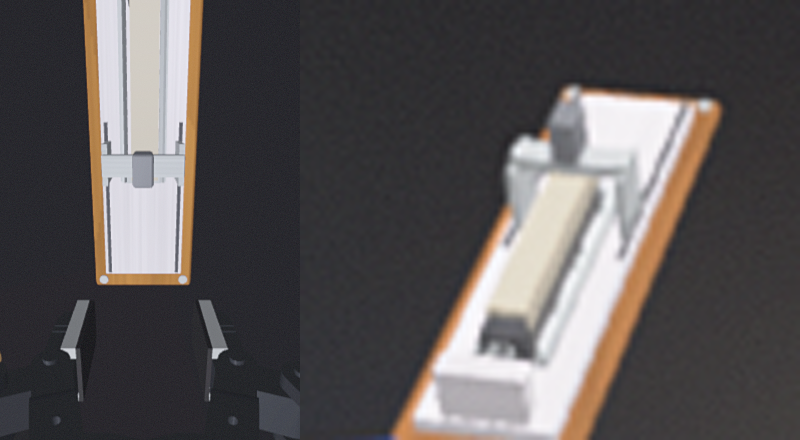

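The tab is at rows 151–187 against 153–187 predicted for fully closed. The stone lies flat under the bridge, and the gripper is clear.

```bash
python3 -c "
from cell import order;print(order.hand_in())"
```

```text
the job is handed in; nothing more can be done
None
```

The stone is loaded and the rail is closed over its tail. I handed the job in at about 29 s of the 72 s allowed, with the gripper clear and touching nothing.

- **Stone:** I used the off-white stick that measured about 121 x 21 mm; the other off-white one was 160 mm long. I pushed it into the jaw by about 12 mm at 7–8 N, short of the 14 mm hard stop. It was then lowered until the floor took about 6 N and eased back until the stop carried the spring load. It did not move visibly on release.
- **Rail:** I slid it until it met its stop at holder x = -29.3 mm, where I expected about -29.2 mm. The tool read about 42 N in total (33 N along world x) there because I kept stepping after contact to be sure. I eased that off before letting go.
- **Last checks:** The final wrist and scene views show the stone flat against the jaw, with the bridge over its tail. The tab sits at rows 151–187, against 153–187 predicted for fully closed.
- **Disagreement:** The rail tab first measured about 8 mm further in than its nominal open position. Two views agreed, so I took it that the rail was already partly closed; it still ended on its stop.
- **Not checked:** I did not measure the bystanders again at the end. No move came near them.

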